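Chuck a test pin and hold a spring pull at the mark

TASK

A steel test pin with an orange head stands loose in the open chuck of the small blue pull tester. Leave the chuck down and turn its knurled sleeve clockwise (seen from above) until the jaws are fully closed on the pin; then take the pin by its orange head alone and pull it straight up against the spring until the red pointer on the chuck's arm stands level with the yellow band on the post. Keep it there: finish while still holding the pin head, with the gripper clear of the chuck, and do not disturb the jar, the dish or the dropper bottle standing near.

Things in the scene. Friction and masses are not known exactly. Their poses are not given: they have to be found in the camera images.
- tester: Blue-topped bench pull tester on a dark steel base plate 130 x 205 mm, fixed to the bench. Origin on the bench under the vertical chuck axis, z up. Blue housing 100 x 110 mm, top 45 mm up. The post with the mark collar stands 98 mm from the chuck axis along the tester's -y; the post's top is 113 mm above the bench. Only the pin stands higher.
- chuck_carriage: Spring-return carriage bearing the chuck, sleeve and jaws; slides straight up out of the housing, 0 to 45 mm. Origin on the chuck axis at the underside of its flange (52 mm across, 8 mm thick), 50 mm above the bench at rest. An arm at flange height runs along the tester's -y to the pointer. Spring and weight pull it down: about 7 N at first, 12 N at 32 mm. It falls back when let go.
- pointer (a point): Tip of the red pointer on the carriage's arm, 85 mm from the chuck axis; 55 mm above the bench while the carriage is down, rises with the carriage.
- mark (a point): Centre of the yellow band (8 mm tall, 23 mm across) on the black collar clamped on the post; the band's height differs between runs, 16 to 32 mm above the resting pointer. The collar does not move.
- chuck_sleeve (a joint): Turn of the knurled steel chuck sleeve (rad): 0 = jaws wide open, 1.25 = jaws fully closed on the pin's stem (hard stop). Grows as the sleeve turns clockwise seen from above; starts at 0 to 0.2 and stays where it is left (friction 0.15 N m). Moves the three jaws in, 4 mm per rad. A white line on the sleeve points along the pointer arm when fully closed.
- sleeve_grip (a point): On the chuck axis at the height to grip the sleeve, 88 mm above the bench with the carriage down. The sleeve is round, 50 mm across, from 20 mm below this point to 8 mm above it; the jaws' tops are level with its top. The top of the pin's head is 40 mm above this point, between the fingers while the sleeve is gripped.
- test_pin: Loose steel pin, 56 mm long, about 60 g; origin under the centre of its foot, z up along the pin. Foot: disc 20 mm across, 6 mm thick, on the chuck's floor 72 mm above the bench, 1.5 mm side play. Stem 12 mm across. Closed jaws stand 1.5 mm above the foot: pulled, the pin rises 1.5 mm, then draws the carriage up with it; with open jaws it lifts out.
- pin_head (a point): Centre of the orange head of the pin, 47 mm above the pin's origin and 31 mm above sleeve_grip: an upright cylinder 18 mm across and 18 mm tall; the tops of sleeve and jaws are 23 mm below this point.
- reagent_jar: White reagent jar, 47 mm across, 93 mm tall, loose bystander; origin under its centre.
- petri_dish: Petri dish, 61 mm across, 15 mm tall, loose bystander; origin under its centre.
- dropper_bottle: Brown dropper bottle with black cap, 29 mm across, 92 mm tall, loose bystander; origin under its centre.
Things that resemble listed ones, but are neither listed nor needed, are in the scene too. There is more than one size of the test_pin; the one meant has the size given above.

How it is judged:
By the outcome, as a careful person would: the job done as asked, in the order asked, and still so for the second after the job is handed in, while the arm keeps its last pose, push and grip.
It also fails if it takes over 40 s, if anything falls off the work surface, if the arm or the gripper's body presses on something with over 40 N, if the wrist force passes 120 N, or if a joint passes its speed limit or range.

ROBOT

A 7-joint arm with a two-finger parallel gripper is mounted at the origin on a cart in front of the work surface, level with it; the furniture and walls round the work are solid. World frame = base frame: x ahead of the robot, y to its left, z up, the work surface at z = 0. Lengths are in m, angles in rad, forces in N, time in s.
With the tool pointing down it reaches from about 0.425 to 0.925 m from the base axis. Payload 6.8 kg.
Tool frame: the origin (TCP) lies on the centre line of the jaws, within the pads' length; the fingertips stand 25 mm ahead of it and the grasp point (between the pads) lies 6 mm ahead of it; z points along the fingers, y is the line along which they close (so a half turn about z gives the same grasp; the last joint's range is limited). The gripper opens to 85 mm and grips with 20 to 120 N. Pads are 22 mm wide; open, the fingers measure 114 mm over their backs; the gripper's body (76 mm by 85 mm) begins 54 mm behind the grasp point. The pads swing forward as they close: fully open they stand 13 mm farther back than shut.
Start: joints at [-1.411, 0.477, 0.022, 1.555, -0.011, 1.109, -0.083], TCP at [0.179, 0.651, 0.256] pointing down, gripper open.
Joint ranges: [-2.96, 2.96], [-0.34, 2.1], [-1.41, 1.46], [0.24, 2.44], [-1.37, 4.51], [0.17, 1.92], [-2.96, 2.96]. Speed limits (rad/s): [2.39, 2.39, 3.14, 3.14, 3.14, 3.14, 3.14].

INTERFACE

Orientations are given as a rotation vector (axis times angle).
In Python, from bench import status, imaging, workorder gives the robot as it stands.
- The arm moves only by the tool send_rows, never from a script. Its argument "steps" is a list of rows, each an object of numbers: "dx", "dy", "dz": the shift along the tool's x, y, z in cm; "yaw": the turn about the tool's z in degrees; "gripper": the opening, from 0 (shut) to 1 (fully open). A call has 1 to 5 rows; each row is the pose to reach, as a shift and turn from the pose commanded when the call began, along the tool's axes at that moment; what a row does not reach only later rows make up. A row lasts 1/8 s, in which the tool goes at most 62.5 mm and 10.7 degrees, less where a joint would pass 70% of its speed; a pose out of reach is approached as far as the arm can. A call with a gripper value outside its range is refused whole. The fingers move at their own pace and stop on an object; "force" is the grip in N (left out, the last holds). Time passes only in rows, so rows that repeat a pose let the fingers close. It gives the time, the measured TCP pose, the force, the opening and the grip force at its end, in the units of the state.
- status.get_obs(): the state, without advancing time (a new reading comes with each control period).
- imaging.grab_frame(name): name is "scene" or "top" or "wrist"; returns a dict with "color" (400x640x3 uint8, red, green, blue), "depth" (400x640 float32, m along the optical axis (not along the pixel's ray), 0 where there is no reading), "K" (3x3 intrinsics, pixels), "k1" (the pictures are not rectified: a ray, as slopes to the right and down, at radius r is drawn at 1 + k1 r^2 times it, then the intrinsics apply), "R" (3x3) and "t" (3): a world point X has camera coordinates R X + t. Camera axes: x right, y down, z forward; pixel columns grow to the right and rows downward; lengths in m; the calibration is good to about 2 mm. A picture is of the moment at which its call begins.
- workorder.hand_in(): hands the job in; it is judged then, once.
The state is a dict: "clock": time; "joints": joint angles; "qvel": joint speeds; "tau": joint torques, N m; "tcp_pos": TCP position; "orientation": TCP orientation; "contact_force": force on the tool from outside, world axes, zero at the start; "moment": the same for the moment, N m; "grip_width": finger opening in m; "gripper_force": force on a finger pad.
Only numpy, scipy, OpenCV 4.12 (cv2) and the standard library are available. Lean on these libraries where they do the work, as an engineer would, in place of code of your own. Each camera call takes 0.05 s, during which the arm holds its last target. There are 200 camera calls.

## Working session

There is one attempt and no reset: what is moved stays moved. The work goes in short steps, Python scripts to look and compute and a tool call to move; the robot and the scene stay as the last step left them, time stands still between calls to the robot, and variables do not carry over. Pictures are saved under pics/ and viewed, at most 10 in all, crops included, and the job is handed in when it is done.

Besides the shell and the picture viewer there is one more tool, called after "Request:" as name([rows], argument=value, ...), one row to a line, values as JSON. send_rows: Moves the arm, as the interface text tells. Its arguments: {"type":"object","properties":{"steps":{"type":"array"},"force":{"type":"number"}},"required":["steps"]}

```bash
mkdir -p pics; cat > h.py <<'E'
import numpy as np,cv2
from bench import status,imaging,workorder
from scipy.spatial.transform import Rotation as Ro
def unproj(f,u,v):
    # undistorted slopes
    K=f["K"];x=(u-K[0,2])/K[0,0];y=(v-K[1,2])/K[1,1]
    rd=np.hypot(x,y);r=rd
    for _ in range(20): r=rd/(1+f["k1"]*r*r)
    s=np.where(rd>0,r/np.maximum(rd,1e-12),1)
    return x*s,y*s
def ray(f,u,v):
    x,y=unproj(f,u,v);d=f["R"].T@np.array([x,y,1.0]);c=-f["R"].T@f["t"];return c,d
def onz(f,u,v,z):
    c,d=ray(f,u,v);return c+d*(z-c[2])/d[2]
def depthpt(f,u,v):
    x,y=unproj(f,u,v);z=f["depth"][int(v),int(u)];return f["R"].T@(np.array([x*z,y*z,z])-f["t"])
def proj(f,X):
    p=f["R"]@np.array(X)+f["t"];x,y=p[0]/p[2],p[1]/p[2];s=1+f["k1"]*(x*x+y*y)
    return f["K"][0,0]*x*s+f["K"][0,2],f["K"][1,1]*y*s+f["K"][1,2]
def cloud(f):
    v,u=np.mgrid[0:400,0:640];x,y=unproj(f,u.astype(float),v.astype(float));z=f["depth"]
    return (np.stack([x*z,y*z,z],-1)-f["t"])@f["R"]
def save(f,n): cv2.imwrite("pics/"+n,f[...,::-1] if f.ndim==3 else f)
E
python3 - <<'E'
from h import *
o=status.get_obs();print({k:np.round(v,3) for k,v in o.items()})
for n in("top","scene"):
    f=imaging.grab_frame(n);save(f["color"],n+"1.png");print(n,f["K"],f["k1"],-f["R"].T@f["t"])
E
```

```text
{'clock': np.float64(0.0), 'joints': array([-1.411,  0.478,  0.022,  1.556, -0.012,  1.109, -0.083]), 'qvel': array([-0.001, -0.002, -0.002, -0.   , -0.001,  0.001,  0.   ]), 'tau': array([ 1.0000e-03, -5.9645e+01,  1.6080e+00, -2.8121e+01,  1.2000e-02,
        9.0000e-03, -0.0000e+00]), 'tcp_pos': array([0.178, 0.65 , 0.255]), 'orientation': array([-4.190e-01, -3.113e+00,  3.000e-03]), 'contact_force': array([-0.15,  0.11, -0.54]), 'moment': array([ 0.029, -0.026, -0.01 ]), 'gripper_force': np.float64(0.0), 'grip_width': np.float64(0.086)}
top [[384.33439579   0.         329.1770344 ]
 [  0.         384.33439579 201.86864987]
 [  0.           0.           1.        ]] -0.049554902696831715 [0.49512516 0.04772614 1.07971216]
scene [[436.01331861   0.         319.80786678]
 [  0.         436.01331861 204.60739092]
 [  0.           0.           1.        ]] -0.08748110324153872 [ 0.0733016  -0.64406989  0.59223237]
```

View pics/top1.png

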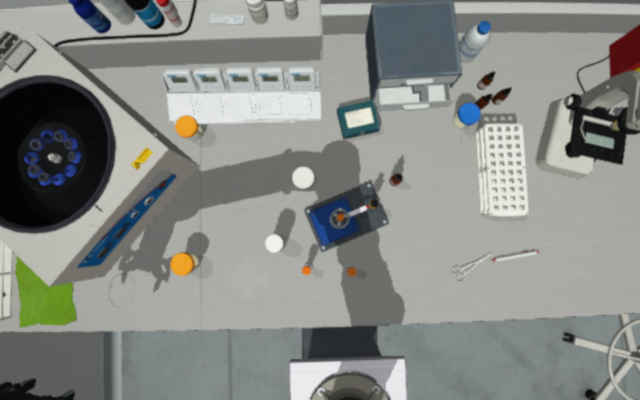

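View pics/scene1.png

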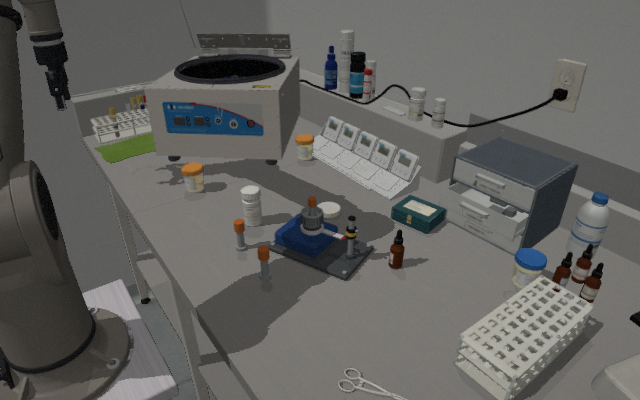

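Top view: the tester is at (343,216), with its pin head at (339,217) and the post towards (372,204). The jar is at (274,243), the dish at (303,178) and the dropper at (397,180). Things that could be taken for the pin are the loose orange pins at top (306,270) and (351,272), and the orange-lidded jars at (186,126) and (181,264). The pin standing in the tester's chuck is the one described.

```bash
python3 - <<'E'
from h import *
T=imaging.grab_frame("top");S=imaging.grab_frame("scene")
def comp(f,box,lo,hi,lo2=None,hi2=None,amin=8):
    h=cv2.cvtColor(f["color"],cv2.COLOR_RGB2HSV);m=cv2.inRange(h,lo,hi)
    k=np.zeros_like(m);k[box[1]:box[3],box[0]:box[2]]=1;m=m*k
    n,l,s,c=cv2.connectedComponentsWithStats(m)
    return [(s[i][:5].tolist(),c[i].round(1).tolist()) for i in range(1,n) if s[i][4]>=amin]
print("T orange",comp(T,(290,170,410,290),(3,130,80),(20,255,255)))
print("S orange",comp(S,(220,180,380,280),(3,130,80),(20,255,255)))
print("S yellow",comp(S,(330,200,380,270),(20,120,80),(38,255,255),amin=3))
print("S red",comp(S,(320,200,380,270),(0,130,80),(3,255,255),amin=2),comp(S,(320,200,380,270),(170,130,80),(180,255,255),amin=2))
print("T red",comp(T,(330,190,390,240),(0,130,80),(3,255,255),amin=2),comp(T,(330,190,390,240),(170,130,80),(180,255,255),amin=2))
C=cloud(T)
h=cv2.cvtColor(T["color"],cv2.COLOR_RGB2HSV);m=cv2.inRange(h,(100,120,40),(125,255,255))>0
b=np.zeros_like(m);b[180:260,295:395]=1;m&=b
P=C[m];print("blue",np.median(P,0),len(P))
P=np.array([onz(T,u,v,.045) for v,u in np.argwhere(m)]);r=cv2.minAreaRect((P[:,:2]*1000).astype(np.float32));print(r)
# dark base + all raised things in depth
for name,u,v,z in(("head",339,217,.128),("jar",274,243,.09),("dish",303,178,.015),("dropper",397,180,.09),("post",372,204,.113)):
    print(name,onz(T,u,v,z).round(3),depthpt(T,u,v).round(3))
a=cv2.resize(T["color"][165:265,270:410],None,fx=4,fy=4,interpolation=cv2.INTER_CUBIC)
c=cv2.resize(S["color"][180:290,240:380],None,fx=4,fy=4,interpolation=cv2.INTER_CUBIC)
save(np.hstack([c[:400,:400],a[:400,130:530]]),"crop1.png")
E
```

```text
T orange [([393, 181, 8, 3, 11], [396.4, 182.1]), ([337, 214, 7, 7, 43], [340.0, 217.1]), ([302, 266, 9, 9, 61], [306.1, 270.0]), ([347, 268, 9, 8, 56], [351.4, 271.3])]
S orange [([308, 196, 8, 11, 64], [312.0, 201.0]), ([234, 219, 10, 14, 119], [238.4, 225.2]), ([258, 246, 11, 15, 131], [263.5, 252.4])]
S yellow [([346, 231, 11, 6, 34], [350.1, 234.1])]
S red [([342, 237, 4, 2, 7], [343.7, 237.6])] []
T red [([367, 206, 2, 2, 4], [367.5, 206.5])] []
blue [0.52573692 0.03800614 0.04406885] 1131
((533.0220336914062, 26.146835327148438), (99.36532592773438, 109.91588592529297), 21.36200523376465)
head [0.539 0.015 0.128] [0.539 0.015 0.127]
jar [0.479 0.182 0.09 ] [0.479 0.182 0.09 ]
dish [0.657 0.108 0.015] [0.656 0.108 0.016]
dropper [ 0.633 -0.141  0.09 ] [ 0.637 -0.146  0.062]
post [ 0.57  -0.07   0.113] [ 0.573 -0.074  0.084]
```

View pics/crop1.png

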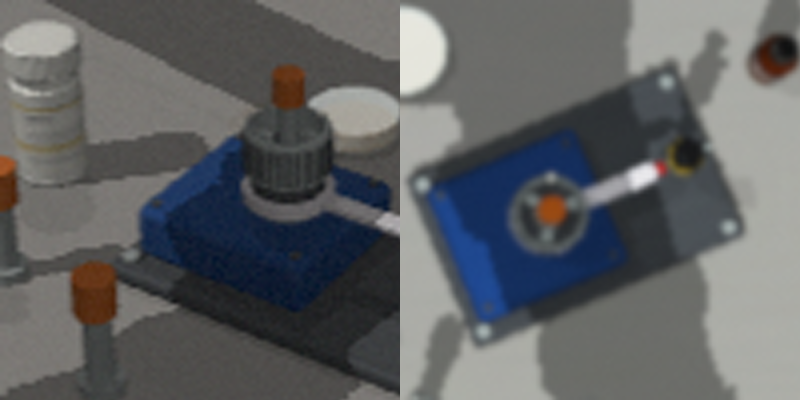

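The crop shows the chosen pin standing in the knurled chuck (left, head at 288,88), with the arm and pointer running to the yellow band. The other pins stand loose on the bench.

```bash
cat >> h.py <<'E'
def shift(P):
    "tool-axis shift (cm) to world TCP point P, from measured pose"
    o=status.get_obs();R=Ro.from_rotvec(o["orientation"]).as_matrix();return (R.T@(np.array(P)-o["tcp_pos"])*100).round(2),R
E
python3 - <<'E'
from h import *
T=imaging.grab_frame("top");S=imaging.grab_frame("scene")
A=onz(T,340.0,217.1,.128);print("axis top",A)
c,d=ray(S,312,201);n=c+d*((A[:2]-c[:2])@d[:2]/(d[:2]@d[:2]));print("scene head ray at axis",n)
ptr=onz(T,367.5,206.5,.055);print("ptr",ptr,np.linalg.norm((ptr-A)[:2]),np.degrees(np.arctan2((ptr-A)[0],-(ptr-A)[1])))
u=np.array([np.sin(.373),-np.cos(.373)])
for nm,px,r,off in(("ptr",(343.7,237.6),.085,0),("mark",(350.1,234.1),.098,.009)):
    Q=A[:2]+r*u;c,d=ray(S,*px);h=d[:2]/np.linalg.norm(d[:2]);Q=Q-h*off
    s=(Q-c[:2])@h/np.linalg.norm(d[:2]);print(nm,c+s*d,Q)
C=cloud(T).reshape(-1,3);a=np.array([.178,.65]);b=A[:2];t=np.clip((C[:,:2]-a)@(b-a)/((b-a)@(b-a)),0,1)
dd=np.linalg.norm(C[:,:2]-a-t[:,None]*(b-a),axis=1);m=dd<.1;i=np.argsort(-C[m,2])[:3];print("highest",C[m][i])
print(shift([A[0],A[1],.256]))
E
```

```text
axis top [0.53897492 0.01229223 0.128     ]
scene head ray at axis [0.53921724 0.01212017 0.1196152 ]
ptr [ 0.56850971 -0.06495818  0.055     ] 0.08270386502572788 20.923129929666366
ptr [ 0.56698049 -0.06433446  0.05591779] [ 0.56994983 -0.06686303]
mark [ 0.56705771 -0.08424047  0.07608319] [ 0.56873401 -0.08571893]
highest [[0.49512516 0.04772614 1.07971216]
 [0.49512516 0.04772614 1.07971216]
 [0.49512516 0.04772614 1.07971216]]
(array([-5.165e+01, -5.204e+01,  3.000e-02]), array([[-9.64353954e-01,  2.64615626e-01, -1.45068060e-04],
       [ 2.64615665e-01,  9.64353748e-01, -6.31149378e-04],
       [-2.71150605e-05, -6.47038679e-04, -9.99999790e-01]]))
```

Request:
send_rows([
  {"dx":-4,"dy":-4,"dz":-1,"gripper":1},
  {"dx":-8,"dy":-8,"dz":-2},
  {"dx":-12,"dy":-12,"dz":-2},
  {"dx":-16,"dy":-16,"dz":-2},
  {"dx":-20,"dy":-20,"dz":-2},
])

```text
validation failed for argument at $.st...
```

Request:
send_rows([
  {"dx":-4,"dy":-4},
  {"dx":-8,"dy":-8},
  {"dx":-12,"dy":-12},
  {"dx":-16,"dy":-16},
  {"dx":-20,"dy":-20},
])

```text
validation failed for argument at $.st...
```

Request:
send_rows([
  {"dx":-4,"dy":-4},
  {"dx":-8,"dy":-8},
  {"dx":-11.7,"dy":-12},
  {"dx":-11.7,"dy":-12,"dz":2},
  {"dx":-11.7,"dy":-12,"dz":2},
])

```text
validation failed for argument at $.st...
```

```bash
python3 - <<'E'
from h import *
o=status.get_obs();print({k:np.round(o[k],3) for k in("clock","joints","tcp_pos","orientation","contact_force","grip_width")})
print(shift([.539,.012,.25])[0])
f=imaging.grab_frame("wrist");save(f["color"],"w1.png");print(-f["R"].T@f["t"],proj(f,[.539,.012,.128]),proj(f,[.539,.012,.096]))
E
```

```text
{'clock': np.float64(0.3), 'joints': array([-1.411,  0.477,  0.022,  1.556, -0.012,  1.109, -0.083]), 'tcp_pos': array([0.179, 0.651, 0.256]), 'orientation': array([-4.190e-01, -3.113e+00,  1.000e-03]), 'contact_force': array([ 0.393, -1.156, -0.088]), 'grip_width': np.float64(0.086)}
[-51.66 -52.06   0.63]
[0.10656949 0.67084176 0.37346818] (np.float64(-37.86309764781987), np.float64(533.1292977942225)) (np.float64(-16.768221281294586), np.float64(507.18004764073385))
```

View pics/w1.png

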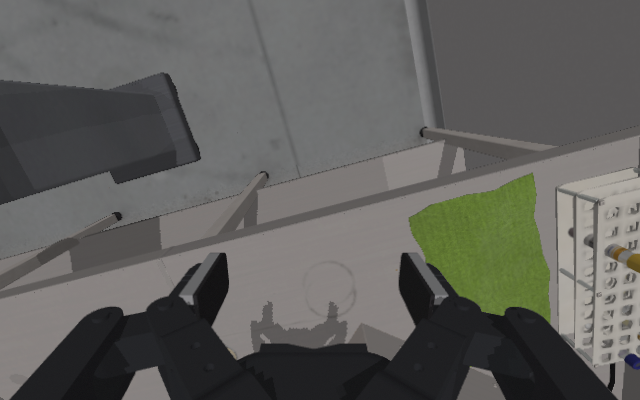

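The wrist view shows only the bench edge and the green cloth, because the arm hasn't moved. The move calls were refused, probably because each row needs every key.

Request:
send_rows([
  {"dx":-4,"dy":-4,"dz":-1,"yaw":0,"gripper":1},
  {"dx":-8,"dy":-8,"dz":-2,"yaw":0,"gripper":1},
  {"dx":-12,"dy":-12,"dz":-2,"yaw":0,"gripper":1},
  {"dx":-16,"dy":-16,"dz":-2,"yaw":0,"gripper":1},
  {"dx":-20,"dy":-20,"dz":-2,"yaw":0,"gripper":1},
])

```text
clock: 0.98
tcp_pos: [0.3194, 0.4035, 0.2765]
orientation: [0.42, 3.113, 0.001]
contact_force: [0.9, -0.5, -0.3]
grip_width: 0.0854
gripper_force: 0.0
```

Request:
send_rows([
  {"dx":-4,"dy":-4,"dz":0,"yaw":0,"gripper":1},
  {"dx":-8,"dy":-8,"dz":0,"yaw":0,"gripper":1},
  {"dx":-12,"dy":-12,"dz":0,"yaw":0,"gripper":1},
  {"dx":-16,"dy":-16,"dz":0,"yaw":0,"gripper":1},
  {"dx":-20,"dy":-20,"dz":0,"yaw":0,"gripper":1},
])

```text
clock: 1.6
tcp_pos: [0.4592, 0.1577, 0.2767]
orientation: [0.419, 3.113, 0.001]
contact_force: [0.4, 0.9, 0.6]
grip_width: 0.0854
gripper_force: 0.0
```

Request:
send_rows([
  {"dx":-4,"dy":-4,"dz":0,"yaw":0,"gripper":1},
  {"dx":-8,"dy":-8,"dz":0,"yaw":0,"gripper":1},
  {"dx":-11.7,"dy":-12,"dz":0,"yaw":0,"gripper":1},
  {"dx":-11.7,"dy":-12,"dz":2,"yaw":0,"gripper":1},
  {"dx":-11.7,"dy":-12,"dz":2,"yaw":0,"gripper":1},
])

```text
clock: 2.22
tcp_pos: [0.5387, 0.0123, 0.2552]
orientation: [-0.42, -3.111, 0.001]
contact_force: [0.3, 0.3, -0.6]
grip_width: 0.0854
gripper_force: 0.0
```

```bash
python3 - <<'E'
from h import *
o=status.get_obs();print({k:np.round(o[k],3) for k in("clock","joints","tcp_pos","orientation","contact_force","grip_width")})
print(shift([.539,.012,.25])[0])
f=imaging.grab_frame("wrist");save(f["color"],"w2.png");print(-f["R"].T@f["t"],proj(f,[.539,.012,.128]),proj(f,[.539,.012,.096]))
E
```

```text
{'clock': np.float64(2.225), 'joints': array([-0.494,  0.266,  0.428,  1.904, -0.13 ,  1.001,  1.294]), 'tcp_pos': array([0.539, 0.012, 0.255]), 'orientation': array([-4.200e-01, -3.111e+00,  1.000e-03]), 'contact_force': array([ 0.322,  0.272, -0.634]), 'grip_width': np.float64(0.085)}
[-0.04 -0.02  0.52]
[0.4670241  0.03239674 0.37285335] (np.float64(312.8764358771778), np.float64(200.68532216349652)) (np.float64(312.94183674492916), np.float64(191.07616723738894))
```

View pics/w2.png

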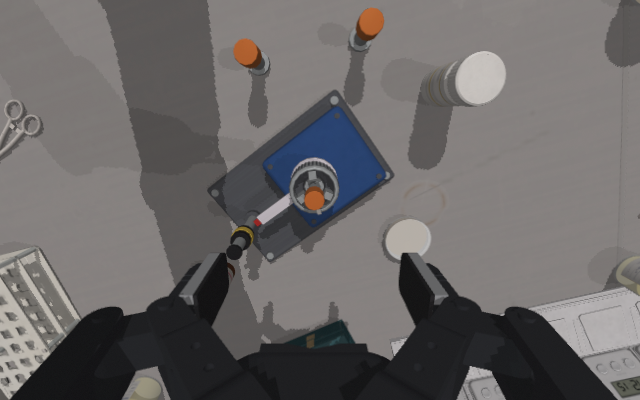

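The wrist view shows the chuck centred below the tool, with the orange head at (314,199) against a predicted (313,201). The jar (480,78) and dish (408,240) are clear of the descent, and so is the post (240,240).

Request:
send_rows([
  {"dx":0,"dy":0,"dz":4,"yaw":0,"gripper":1},
  {"dx":0,"dy":0,"dz":8,"yaw":0,"gripper":1},
  {"dx":0,"dy":0,"dz":12,"yaw":0,"gripper":1},
  {"dx":0,"dy":0,"dz":14.5,"yaw":0,"gripper":1},
  {"dx":0,"dy":0,"dz":16.1,"yaw":0,"gripper":1},
], force=50)

```text
clock: 2.9
tcp_pos: [0.5396, 0.0139, 0.0948]
orientation: [-0.416, -3.114, -0.001]
contact_force: [-0.6, 0.5, 0.3]
grip_width: 0.0855
gripper_force: 0.0
```

Request:
send_rows([
  {"dx":0,"dy":0,"dz":0,"yaw":0,"gripper":0.4},
  {"dx":0,"dy":0,"dz":0,"yaw":0,"gripper":0.4},
  {"dx":0,"dy":0,"dz":0,"yaw":0,"gripper":0.4},
  {"dx":0,"dy":0,"dz":0,"yaw":0,"gripper":0.4},
  {"dx":0,"dy":0,"dz":0,"yaw":0,"gripper":0.4},
], force=50)

```text
clock: 3.52
tcp_pos: [0.5402, 0.0119, 0.0971]
orientation: [0.419, 3.112, 0.0]
contact_force: [-2.2, -1.4, 6.9]
grip_width: 0.0478
gripper_force: 50.2
```

Request:
send_rows([
  {"dx":0,"dy":0,"dz":0,"yaw":8,"gripper":0.4},
  {"dx":0,"dy":0,"dz":0,"yaw":16,"gripper":0.4},
  {"dx":0,"dy":0,"dz":0,"yaw":24,"gripper":0.4},
  {"dx":0,"dy":0,"dz":0,"yaw":32,"gripper":0.4},
  {"dx":0,"dy":0,"dz":0,"yaw":40,"gripper":0.4},
], force=50)

```text
clock: 4.15
tcp_pos: [0.5393, 0.0107, 0.097]
orientation: [1.467, 2.778, -0.001]
contact_force: [-5.5, -6.1, 10.0]
grip_width: 0.0481
gripper_force: 50.9
```

```bash
python3 - <<'E'
from h import *
o=status.get_obs();print({k:np.round(o[k],3) for k in("clock","joints","tcp_pos","orientation","contact_force","moment","grip_width")})
E
```

```text
{'clock': np.float64(4.15), 'joints': array([-0.554,  0.524,  0.539,  2.037, -0.415,  0.687,  0.851]), 'tcp_pos': array([0.539, 0.011, 0.097]), 'orientation': array([ 1.467e+00,  2.778e+00, -1.000e-03]), 'contact_force': array([-5.515, -6.148,  9.993]), 'moment': array([-1.298,  1.357,  0.186]), 'grip_width': np.float64(0.048)}
```

Request:
send_rows([
  {"dx":0,"dy":0,"dz":0,"yaw":8,"gripper":0.4},
  {"dx":0,"dy":0,"dz":0,"yaw":16,"gripper":0.4},
  {"dx":0,"dy":0,"dz":0,"yaw":22,"gripper":0.4},
  {"dx":0,"dy":0,"dz":0,"yaw":27,"gripper":0.4},
  {"dx":0,"dy":0,"dz":0,"yaw":32,"gripper":0.4},
], force=50)

```text
clock: 4.78
tcp_pos: [0.5382, 0.0116, 0.0969]
orientation: [-2.168, -2.27, 0.002]
contact_force: [-8.5, -1.3, 13.1]
grip_width: 0.0477
gripper_force: 56.0
```

```bash
python3 - <<'E'
from h import *
o=status.get_obs();print({k:np.round(o[k],3) for k in("clock","joints","tcp_pos","orientation","contact_force","moment","grip_width")})
E
```

```text
{'clock': np.float64(4.775), 'joints': array([-0.66 ,  0.566,  0.686,  2.044, -0.542,  0.719,  0.417]), 'tcp_pos': array([0.538, 0.012, 0.097]), 'orientation': array([-2.168e+00, -2.270e+00,  2.000e-03]), 'contact_force': array([-8.484, -1.339, 13.072]), 'moment': array([-0.235,  1.843,  1.266]), 'grip_width': np.float64(0.048)}
```

Request:
send_rows([
  {"dx":0,"dy":0,"dz":0,"yaw":0,"gripper":1},
  {"dx":0,"dy":0,"dz":0,"yaw":0,"gripper":1},
  {"dx":0,"dy":0,"dz":0,"yaw":0,"gripper":1},
  {"dx":0,"dy":0,"dz":-1.5,"yaw":0,"gripper":1},
  {"dx":0,"dy":0,"dz":-3.4,"yaw":0,"gripper":1},
])

```text
clock: 5.4
tcp_pos: [0.5396, 0.0125, 0.1305]
orientation: [2.17, 2.272, -0.0]
contact_force: [0.6, -0.1, 0.1]
grip_width: 0.0852
gripper_force: 0.0
```

```bash
python3 - <<'E'
from h import *
o=status.get_obs();print({k:np.round(o[k],3) for k in("clock","joints","tcp_pos","orientation","contact_force","moment","grip_width")})
f=imaging.grab_frame("wrist");T=imaging.grab_frame("top");S=imaging.grab_frame("scene")
save(f["color"],"w3.png")
u=np.array([np.sin(.373),-np.cos(.373)]);A=np.array([.539,.012])
print("white line dir at sleeve rim px",proj(f,[*(A+.025*u),.096]),proj(f,[*(A+.02*u),.096]),"head",proj(f,[*A,.128]))
E
```

```text
{'clock': np.float64(5.4), 'joints': array([-0.702,  0.517,  0.736,  2.025, -0.492,  0.78 ,  0.375]), 'tcp_pos': array([0.54 , 0.012, 0.13 ]), 'orientation': array([ 2.17 ,  2.272, -0.   ]), 'contact_force': array([ 0.649, -0.108,  0.071]), 'moment': array([ 0.021, -0.015, -0.042]), 'grip_width': np.float64(0.085)}
white line dir at sleeve rim px (np.float64(324.71846645165334), np.float64(285.47267431044264)) (np.float64(322.08318820732967), np.float64(278.4947120070397)) head (np.float64(310.53397971486527), np.float64(280.4445586059089))
```

View pics/w3.png

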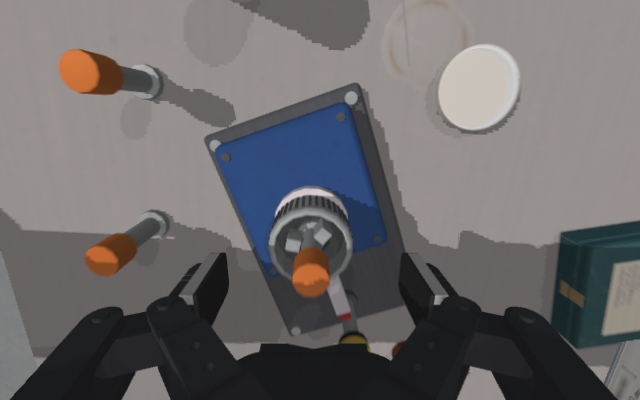

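The wrist view shows the jaws gathered round the stem, with the head at (311,275) and the pointer arm running to (343,315). The head hides the white line here, so I'll check it in the scene and top crops.

```bash
python3 - <<'E'
from h import *
T=imaging.grab_frame("top");S=imaging.grab_frame("scene")
r=lambda a:cv2.resize(a,(400,400),interpolation=cv2.INTER_CUBIC)
save(np.hstack([r(S["color"][190:250,300:360]),r(T["color"][192:242,325:375])]),"crop2.png")
E
```

```text
(no output)
```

View pics/crop2.png

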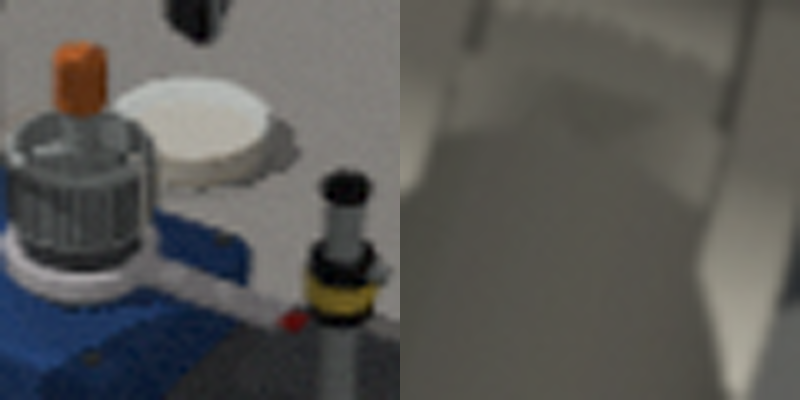

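The scene crop shows the white line at (150,180), on the sleeve's right edge. The red pointer is at (294,320) and the yellow band at (340,293). I'll work out where the line should be when fully closed, and the mark's height.

```bash
python3 - <<'E'
from h import *
S=imaging.grab_frame("scene");A=np.array([.539,.012])
h=cv2.cvtColor(S["color"],cv2.COLOR_RGB2HSV)
crop=lambda p:((p[0]-300)/.15,(p[1]-190)/.15)
for a in(-70,-30,-20,-10,0,10,20):
    t=.373+np.radians(a) # + = ccw
    u=np.array([np.sin(t),-np.cos(t)]);print(a,[np.round(crop(proj(S,[*(A+.025*u),z])),0) for z in(.070,.083,.096)])
u=np.array([np.sin(.373),-np.cos(.373)])
c=-S["R"].T@S["t"];P=A+.098*u;e=(c[:2]-P);e/=np.linalg.norm(e)
for z in(.068,.072,.076,.08,.084): print("band z",z,np.round(crop(proj(S,[*(P+.0115*e),z])),0))
print("ptr .055",np.round(crop(proj(S,[*(A+.085*u),.055])),0))
m=cv2.inRange(h,(18,110,60),(38,255,255));m[:225]=0;m[245:]=0;m[:,:340]=0;m[:,362:]=0
ys,xs=np.nonzero(m);
for x in range(xs.min(),xs.max()+1): print(x,ys[xs==x].min(),ys[xs==x].max(),end="; ")
E
```

```text
-70 [array([ 63., 245.]), array([ 63., 211.]), array([ 62., 177.])]
-30 [array([116., 241.]), array([116., 207.]), array([116., 173.])]
-20 [array([127., 237.]), array([127., 203.]), array([127., 169.])]
-10 [array([137., 232.]), array([137., 198.]), array([137., 164.])]
0 [array([145., 226.]), array([145., 192.]), array([145., 158.])]
10 [array([151., 219.]), array([151., 186.]), array([151., 152.])]
20 [array([155., 212.]), array([155., 179.]), array([155., 145.])]
band z 0.068 [340. 321.]
band z 0.072 [341. 310.]
band z 0.076 [342. 300.]
band z 0.08 [342. 289.]
band z 0.084 [343. 278.]
ptr .055 [304. 321.]
346 232 234; 347 232 235; 348 233 236; 349 233 236; 350 234 236; 351 234 236; 352 234 236; 353 234 236; 354 233 236; 355 233 235;
```

Request:
send_rows([
  {"dx":0,"dy":0,"dz":0,"yaw":0,"gripper":0.1},
  {"dx":0,"dy":0,"dz":0,"yaw":0,"gripper":0.1},
  {"dx":0,"dy":0,"dz":0,"yaw":0,"gripper":0.1},
  {"dx":0,"dy":0,"dz":0,"yaw":0,"gripper":0.1},
  {"dx":0,"dy":0,"dz":0,"yaw":0,"gripper":0.1},
], force=80)

```text
clock: 6.32
tcp_pos: [0.539, 0.0126, 0.1294]
orientation: [-2.169, -2.271, 0.001]
contact_force: [-2.9, 0.2, 5.0]
grip_width: 0.0154
gripper_force: 77.9
```

Request:
send_rows([
  {"dx":0,"dy":0,"dz":0,"yaw":0,"gripper":0.1},
  {"dx":0,"dy":0,"dz":0,"yaw":0,"gripper":0.1},
])

```text
clock: 6.58
tcp_pos: [0.539, 0.0126, 0.1294]
orientation: [-2.169, -2.271, 0.001]
contact_force: [-3.2, -0.9, 6.2]
grip_width: 0.0152
gripper_force: 77.9
```

Request:
send_rows([
  {"dx":0,"dy":0,"dz":-0.5,"yaw":0,"gripper":0.1},
  {"dx":0,"dy":0,"dz":-1,"yaw":0,"gripper":0.1},
  {"dx":0,"dy":0,"dz":-1.6,"yaw":0,"gripper":0.1},
  {"dx":0,"dy":0,"dz":-2.3,"yaw":0,"gripper":0.1},
  {"dx":0,"dy":0,"dz":-2.3,"yaw":0,"gripper":0.1},
])

```text
clock: 7.2
tcp_pos: [0.5386, 0.0127, 0.1523]
orientation: [-2.168, -2.271, 0.002]
contact_force: [-3.0, -0.7, -9.6]
grip_width: 0.0152
gripper_force: 78.2
```

```bash
python3 - <<'E'
from h import *
S=imaging.grab_frame("scene")
r=lambda a:cv2.resize(a,None,fx=6.6667,fy=6.6667,interpolation=cv2.INTER_CUBIC)
save(r(S["color"][180:260,300:370]),"crop3.png")
o=status.get_obs();print({k:np.round(o[k],4) for k in("clock","tcp_pos","contact_force","grip_width")})
A=np.array([.539,.012]);u=np.array([np.sin(.373),-np.cos(.373)])
h=cv2.cvtColor(S["color"],cv2.COLOR_RGB2HSV)
m=((h[...,0]<5)|(h[...,0]>172))&(h[...,1]>130)&(h[...,2]>70);m[:215]=0;m[250:]=0;m[:,:330]=0;m[:,:][:,360:]=0
ys,xs=np.nonzero(m);print("red",xs.mean(),ys.mean(),len(xs))
for z in(.068,.072,.076,.08,.084): print(z,np.round(proj(S,[*(A+.083*u),z]),1))
E
```

```text
{'clock': np.float64(7.25), 'tcp_pos': array([0.5386, 0.0127, 0.152 ]), 'contact_force': array([-3.5458, -0.3066, -9.9492]), 'grip_width': np.float64(0.0151)}
red 343.8 229.4 5
0.068 [345.  232.8]
0.072 [345.1 231.2]
0.076 [345.1 229.6]
0.08 [345.2 228.1]
0.084 [345.3 226.5]
```

View pics/crop3.png

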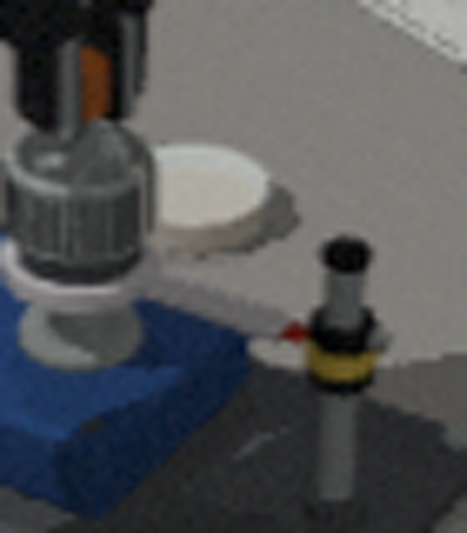

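The crop shows the carriage raised, the gripper clear of the sleeve, and the pointer (295,332) beside the band (342,362). That agrees with the computed level. I'll run one more independent check of the band's height.

```bash
python3 - <<'E'
from h import *
A=np.array([.539,.012]);u=np.array([np.sin(.373),-np.cos(.373)])
S=imaging.grab_frame("scene");P=A+.098*u;c=-S["R"].T@S["t"];e=(c[:2]-P);e/=np.linalg.norm(e)
for z in(.072,.076,.08):
    M=[proj(S,[*(P+.0115*(np.cos(t)*e+np.sin(t)*np.array([-e[1],e[0]]))),z]) for t in(-1.2,0,1.2)];print(z,np.round(M,1).tolist())
f=imaging.grab_frame("wrist");h=cv2.cvtColor(f["color"],cv2.COLOR_RGB2HSV)
m=cv2.inRange(h,(18,110,60),(38,255,255));n,l,s,cc=cv2.connectedComponentsWithStats(m)
print([(s[i].tolist(),cc[i].round(1).tolist()) for i in range(1,n) if s[i][4]>10])
for z in(.072,.076,.08): print("wrist",z,np.round([proj(f,[*P,z]),proj(f,[*(P-.0115*u),z])],1).tolist())
# sub-pixel band edges: saturation-weighted profile down the band's middle column
col=h[228:243,349:354].astype(int);print(S["color"][226:244,349:354].mean(1).round().astype(int).tolist())
E
```

```text
0.072 [[346.1, 234.2], [351.1, 236.5], [356.4, 234.8]]
0.076 [[346.2, 232.7], [351.2, 234.9], [356.5, 233.2]]
0.08 [[346.2, 231.1], [351.3, 233.3], [356.6, 231.6]]
[]
wrist 0.072 [[351.9, 327.8], [347.9, 316.6]]
wrist 0.076 [[352.5, 331.3], [348.4, 320.0]]
wrist 0.08 [[353.2, 334.9], [349.0, 323.5]]
[[66, 68, 67], [66, 68, 67], [64, 66, 65], [32, 33, 32], [17, 15, 16], [9, 10, 11], [10, 11, 12], [57, 49, 18], [97, 82, 31], [101, 85, 32], [89, 76, 28], [27, 23, 14], [10, 9, 10], [51, 52, 52], [65, 67, 66], [64, 67, 67], [62, 65, 65], [64, 66, 66]]
```

Request:
send_rows([
  {"dx":0,"dy":0,"dz":0,"yaw":0,"gripper":0.1},
  {"dx":0,"dy":0,"dz":0,"yaw":0,"gripper":0.1},
  {"dx":0,"dy":0,"dz":0,"yaw":0,"gripper":0.1},
  {"dx":0,"dy":0,"dz":0,"yaw":0,"gripper":0.1},
])

```text
clock: 7.85
tcp_pos: [0.5387, 0.0127, 0.1518]
orientation: [-2.168, -2.271, 0.002]
contact_force: [-5.5, 0.2, -9.6]
grip_width: 0.015
gripper_force: 78.2
```

```bash
python3 - <<'E'
from h import *
o=status.get_obs();print(o["tcp_pos"],o["contact_force"],o["grip_width"])
if abs(o["tcp_pos"][2]-.152)<.0015: print(workorder.hand_in())
E
```

```text
[0.53868669 0.01269134 0.15180818] [-5.51868101  0.19452963 -9.63230917] 0.015015838840255704
the job is handed in; nothing more can be done
None
```

I handed the job in at about 8 s: sleeve turned clockwise to what the torque rise showed to be its hard stop, pin held by its head, and the pointer level with the yellow band (both measured at about 76 mm); the jar, dish and dropper were not re-measured afterwards, but the moves stayed clear of them.

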